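# Wedge up the screen frame to set its off-contact gap

### The arm

A 6-joint arm with a two-finger parallel gripper is mounted at the origin on the work surface. World frame = base frame: x ahead of the robot, y to its left, z up, the work surface at z = 0. Lengths are in m, angles in degrees, forces in N, time in s.
With the tool pointing down it reaches from about 0.375 to 0.9 m from the base axis. Payload 3.1 kg.
Tool frame: the origin (TCP) lies on the centre line of the jaws, within the pads' length; the fingertips stand finger_overhang ahead of it and the grasp point (between the pads) lies 5 mm behind it (finger_overhang is the distance from the TCP to the fingertips, in m); z points along the fingers, y is the line along which they close (so a half turn about z gives the same grasp; the last joint's range is limited). The gripper opens to 87 mm and grips with 3 to 60 N. Pads are 19 mm wide; open, the fingers measure 117 mm over their backs; the gripper's body (75 mm by 190 mm) begins 51 mm behind the grasp point.
Start: joints at [63.57, 30.224, 82.088, -0, 67.689, -10.227], TCP at [0.174, 0.6, 0.237] pointing down, gripper open.
Joint ranges: [-176.69, 176.69], [-43.24, 126.21], [12.49, 139.97], [-82, 262], [0, 151.66], [-163.58, 163.58]. Speed limits (degrees/s): [159.86, 159.86, 180, 180, 180, 180].

### API

Orientations are given as a 3x3 rotation matrix whose columns are the frame's x, y, z axes.
In Python, from rig import read_state, capture, calibration, hand_in, finger_overhang gives the robot as it stands.
- The arm moves only by the tool send_rows, never from a script. Its argument "plan" is a list of rows, each a list of 5 numbers: the closure in counts, from 0 (fully open) to 255 (shut), then the shift along the tool's x, y, z in m, then the turn about the tool's z in rad. A call has 1 to 20 rows; each row shifts and turns the commanded pose from where the row before left it, along the tool's axes as they then stand; what a row does not reach is not made up. A row lasts 1/12 s, in which the tool goes at most 41.7 mm and 7.16 degrees, less where a joint would pass 70% of its speed; a pose out of reach is approached as far as the arm can. A call is refused whole if a number of a shift passes 0.0417 or a number of a turn 0.125, either way. A call with a gripper value outside its range is refused whole. The fingers move at their own pace and stop on an object; the grip force is fixed at half the most. Time passes only in rows, so rows that do not move let the fingers close. It gives the time, the measured TCP pose, the force, the opening and the grip force at its end, in the units of the state.
- read_state(): the state, without advancing time (a new reading comes with each control period).
- capture(name): name is "scene" or "top" or "wrist"; returns (picture, depth): 480x640x3 uint8, blue, green, red; 480x640 float32, m along the optical axis (not along the pixel's ray), 0 where there is no reading.
- calibration(name): a dict with "fx", "fy", "cx", "cy" (pixels), "xyz" and "rotation" of the camera in the world. Camera axes: x right, y down, z forward; pixel columns grow to the right and rows downward; lengths in m; the calibration is good to about 2 mm. A picture is of the moment at which its call begins: read the wrist's pose just before it. calibration takes no time and is no camera call; for the wrist camera it gives the pose at the moment of the call.
- hand_in(): hands the job in; it is judged then, once.
The state is a dict: "time_s": time; "joint_positions": joint angles; "qvel": joint speeds; "tau": joint torques, N m; "position": TCP position; "tcp_rot": TCP orientation; "force": force on the tool from outside, world axes, zero at the start; "moment": the same for the moment, N m; "opening": opening from 0.0 (shut) to 1.0 (fully open); "grasp_force": force on a finger pad.
Only numpy, scipy, OpenCV 4.12 (cv2) and the standard library are available. Lean on these libraries where they do the work, as an engineer would, in place of code of your own. Each camera call takes 0.05 s, during which the arm holds its last target. There are 200 camera calls.

### The job

Draw the wooden wedge out of the white tool block, lay it flat side down on the printing press's baseboard and push it straight in, thin end first, under the middle of the screen frame's front rail until the rail just lifts, about 5 mm clear of the board. Finish while still gripping the wedge there with the frame resting on it, so that the hinge clamps can be tightened. Lift the frame with the wedge only, do not handle the frame itself, and leave everything else standing where it is.

Things in the scene. Friction and masses are not known exactly. Their poses are not given: they have to be found in the camera images.
- press: Screen-printing press fixed to the table: grey-topped baseboard 640 x 360 x 18 mm with a hinged frame lying on it. Origin on the board's top (18 mm above the table), under the middle of the rail's edge; x points from the frame's free front to its hinge clamps at the back (the way the wedge is pushed), y along the rail, z up. Bare front of the board: x = -200 to -12 mm, y = -180 to 180 mm.
- frame: Beech screen frame with taut mesh, 400 x 300 mm, rails 30 wide, 26 high, hinged 412 mm behind its front edge; its front weighs 3 to 6 N. Origin: middle of the front rail's lowest edge; axes as the press's when down. Its height over the board's top is the lift: 0 when down, 5 mm wanted. The rail's front face is 12 mm nearer; a bevel runs from 5 mm up that face down to the origin's edge.
- wedge: Pale wooden wedge, 170 long, 32 wide, tapering evenly from 18.5 mm thick (butt) to 1.5 mm (thin end), about 60 g. Origin at the centre of its flat side; x to the thin end, y across, z from flat to sloping side. It starts thin end down in the block's middle pocket, leaning 2 degrees, butt 185 mm above the table, flat side to the block's -x, width along the block's y.
- wedge_tip (a point): Middle of the thin end's edge, on the flat side.
- wedge_butt (a point): Middle of the thick end's edge, on the flat side.
- block: White tool block 70 x 150 x 85 mm (x, y, z), fixed to the table, origin under its centre. Pockets 70 mm deep: the middle one (11 x 36 mm) holds the wedge; markers and pencils up to 154 mm above the table stand about 52 mm to either side of it along the block's y.
- marker_a: Blue-capped marker standing in the block, 15 mm thick, its top 133 mm above the table; bystander.
- marker_b: Orange-capped marker standing in the block, same size; bystander.
- tray: Open steel tray 150 x 110 x 55 mm, on the other side of the press from the block; bystander.
- can: Orange spray can, 64 mm across, 195 mm high; bystander.
- ink_a: Ink jar with blue label, 72 mm across, 85 mm high; bystander.
- ink_b: Ink jar with red label, same size; bystander.
- squeegee: Wooden squeegee with a black rubber blade, lying flat, 160 x 63 x 22 mm; bystander.
- tape: Roll of masking tape lying flat, 100 mm across, 24 mm high; bystander.
There are look-alikes about, which are no part of the job. What is shaped like the wedge but blue, red or turquoise is not meant.

How it is judged (in metres and radians):
On the way, in this order (a step that is already met when the one before it is completed fails the run):
1. the wedge is drawn clear of the block's pocket, in the gripper (z of wedge_tip in the frame of block above 0.09 m and contact force between the fingers and wedge above 0.5 N), for 0.1 s.
2. the wedge lies on the baseboard, flat side down, thin end towards the rail and not yet under it (angle between wedge's own z axis and vertical below 0.1 rad and z of each of wedge_tip, wedge_butt in the frame of press below 0.006 m and x of wedge_tip in the frame of press below 0 m and angle between the x axis of wedge and the x axis of press, either way round below 0.5 rad and x of wedge_butt in the frame of press below -0.12 m and z of frame in the frame of press below 0.0015 m), for 0.1 s.
At the end, for the whole second after the job is handed in: Front rail 3 to 7.5 mm clear of the board, its weight on the wedge (over 1 N), not on the robot; wedge flat side down on the board, thin end under the rail within 50 mm of its middle, square to it within 0.2 rad; fingers grip the wedge (over 2 N); all at rest; bystanders in place (z of frame in the frame of press between 0.003 and 0.0075 m and contact force between wedge and frame above 1 N and contact force between the fingers and wedge above 2 N and contact force between each of the arm, the fingers and frame below 0.3 N and angle between wedge's own z axis and vertical below 0.06 rad and z of wedge_tip in the frame of press below 0.004 m and z of wedge_butt in the frame of press below 0.006 m and x of wedge_tip in the frame of press above 0 m and y of wedge_tip in the frame of press between -0.05 and 0.05 m and x of wedge_butt in the frame of press below -0.05 m and angle between the x axis of wedge and the x axis of press, either way round below 0.2 rad and linear speed of each of wedge, frame below 0.02 m/s); the arm keeps its last pose, push and grip.
It fails at once if the frame is raised more than 15 mm (z of frame in the frame of press above 0.015 m).
It fails at once if the robot handles the frame (more than 3 N) (contact force between any of the arm, the fingers and frame above 3 N).
It fails at once if a marker is pulled out or shoved (30 mm) (distance of any of marker_a, marker_b from where it was at the start of the episode above 0.03 m).
It fails at once if a bystander on the table is moved more than 25 mm (distance of any of tray, can, ink_a, ink_b, squeegee, tape from where it was at the start of the episode above 0.025 m).
It also fails if it takes over 51 s, if anything falls off the work surface, if the arm or the gripper's body presses on something with over 40 N, if the wrist force passes 120 N, or if a joint passes its speed limit or range.

## Working session

There is one attempt and no reset: what is moved stays moved. The work goes in short steps, Python scripts to look and compute and a tool call to move; the robot and the scene stay as the last step left them, time stands still between calls to the robot, and variables do not carry over. Pictures are saved under pics/ and viewed, at most 10 in all, crops included, and the job is handed in when it is done.

Besides the shell and the picture viewer there is one more tool, called after ">>>" as name([rows], argument=value, ...), one row to a line, values as JSON. send_rows: Moves the arm, as the interface text tells. Its arguments: {"type":"object","properties":{"plan":{"type":"array","items":{"type":"array","items":{"type":"number"}}}},"required":["plan"]}

```bash
ls; mkdir -p pics
python3 - <<'E'
from rig import *
import cv2,numpy as np
print(read_state()); print(finger_overhang if not callable(finger_overhang) else finger_overhang())
for n in("scene","top"):
    p,d=capture(n); cv2.imwrite(f"pics/{n}0.png",p); np.savez(f"{n}0.npz",p=p,d=d,**{k:np.array(v) for k,v in calibration(n).items()}); print(n,calibration(n))
E
```

```text
pics
{'time_s': 0.0, 'joint_positions': array([ 6.35699906e+01,  3.02799016e+01,  8.21576302e+01,  1.01126682e-03,
        6.76877989e+01, -1.02269773e+01]), 'qvel': array([ 0.05201524,  0.0796863 , -0.00942905,  0.00567968, -0.00974072,
        0.02104695]), 'tau': array([-1.18197135e-03, -4.40045357e+01, -1.76589882e+01,  6.33806898e-02,
        5.83236536e-02, -1.63549607e-04]), 'position': array([0.17404481, 0.59954086, 0.23555466]), 'tcp_rot': array([[-9.60276845e-01,  2.79047314e-01, -9.88255899e-04],
       [ 2.79048771e-01,  9.60274948e-01, -1.95152861e-03],
       [ 4.04428565e-04, -2.14977933e-03, -9.99997607e-01]]), 'force': array([-0.79147338,  0.13651747,  0.39690206]), 'moment': array([-0.03482007, -0.02290892, -0.00072135]), 'grasp_force': 0.0, 'opening': 1.0017027553216329}
0.014
scene {'fx': 484.4571642982959, 'fy': 484.4571642982959, 'cx': 320.3079336632572, 'cy': 243.03837176064232, 'xyz': array([1.25614894, 0.14193395, 1.02004138]), 'rotation': array([[-0.16663249,  0.74463486, -0.64633779],
       [ 0.98588613,  0.13658661, -0.09681239],
       [ 0.01619121, -0.65334755, -0.75688495]])}
top {'fx': 490.24015959227364, 'fy': 490.24015959227364, 'cx': 312.6380069243943, 'cy': 246.7413625300788, 'xyz': array([0.378527  , 0.03198401, 1.56098483]), 'rotation': array([[ 1.14702646e-02, -9.95224948e-01,  9.69315999e-02],
       [-9.99934192e-01, -1.13957054e-02,  1.32278300e-03],
       [-2.11862684e-04, -9.69403937e-02, -9.95290166e-01]])}
```

View pics/scene0.png

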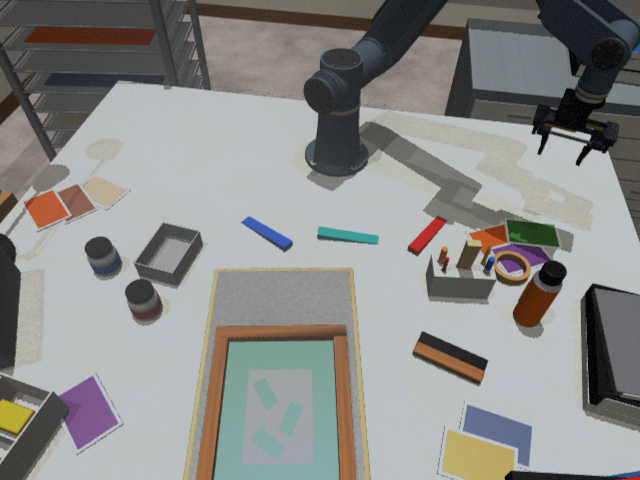

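View pics/top0.png

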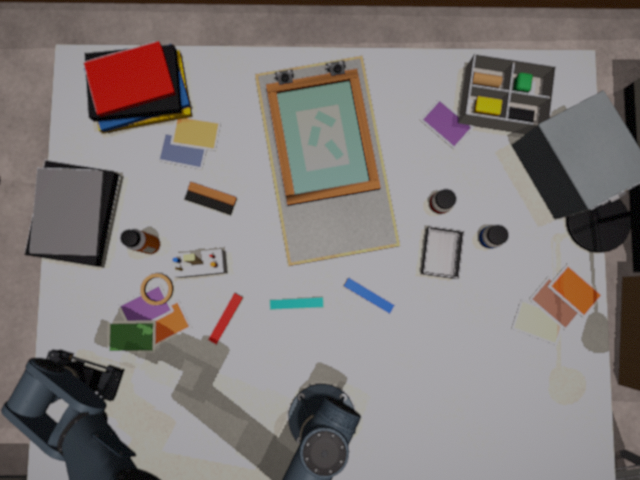

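The scene view shows the block with the pale wedge at about (468,255), markers at (445,255) and (489,265), and the rail at (283,332). In the top view the block is near (200,262) and the rail runs from (290,200) to (378,185). The blue, red and turquoise wedges are decoys.

```bash
cat > h.py <<'E'
import numpy as np,cv2
from rig import *
def load(n): return dict(np.load(n+".npz"))
def grab(cam,n):
    c=calibration(cam);p,d=capture(cam);cv2.imwrite(f"pics/{n}.png",p)
    np.savez(n+".npz",p=p,d=d,**{k:np.array(v) for k,v in c.items()});return load(n)
def rays(c,uv):
    uv=np.atleast_2d(uv).astype(float)
    return np.c_[(uv[:,0]-c['cx'])/c['fx'],(uv[:,1]-c['cy'])/c['fy'],np.ones(len(uv))]@c['rotation'].T
def onplane(c,uv,z):
    r=rays(c,uv);return c['xyz']+r*((z-c['xyz'][2])/r[:,2])[:,None]
def cloud(c):
    v,u=np.mgrid[:480,:640];r=rays(c,np.c_[u.ravel(),v.ravel()])
    P=c['xyz']+r*c['d'].reshape(-1,1);P[c['d'].ravel()==0]=np.nan;return P.reshape(480,640,3)
def proj(c,P):
    q=(np.atleast_2d(P)-c['xyz'])@c['rotation'];return np.c_[q[:,0]/q[:,2]*c['fx']+c['cx'],q[:,1]/q[:,2]*c['fy']+c['cy']]
E
python3 - <<'E'
from h import *
t=load("top0");s=load("scene0")
for n,c,b in(("top",t,(165,240,235,285)),("scene",s,(415,230,510,310))):
    P=cloud(c);u0,v0,u1,v1=b;Q=P[v0:v1,u0:u1].reshape(-1,3);col=c['p'][v0:v1,u0:u1].reshape(-1,3)
    top=Q[(abs(Q[:,2]-.085)<.006)]
    print(n,len(top),cv2.minAreaRect((top[:,:2]*1000).astype(np.float32)),np.median(top,0))
    hi=Q[Q[:,2]>.16];print("hi",len(hi),hi.min(0) if len(hi) else 0,hi.max(0) if len(hi) else 0,np.median(hi,0) if len(hi) else 0)
    hsv=cv2.cvtColor(c['p'],cv2.COLOR_BGR2HSV)
    # frame: brown
    m=cv2.inRange(hsv,(3,110,60),(16,255,255))
    # front rail/board
    bm=(abs(P[...,2]-.018)<.006); 
    if n=="top":
        box=np.zeros(m.shape,np.uint8);box[60:215,255:395]=1
        cs=max(cv2.findContours(m*box,0,2)[0],key=cv2.contourArea);r=cv2.minAreaRect(cs);pts=cv2.boxPoints(r);print("frame px",pts, "z44",onplane(c,pts,.044).round(4))
        q=P[m*box>0];print("frame z pct",np.nanpercentile(q[:,2],[5,25,50,75,95]))
        box[:]=0;box[40:275,245:410]=1
        wh=cv2.inRange(hsv,(15,60,60),(35,255,255))*box
        ys,xs=np.nonzero(wh);r=cv2.minAreaRect(np.c_[xs,ys].astype(np.float32));pts=cv2.boxPoints(r);print("board",pts,onplane(c,pts,.018).round(4))
    crop=cv2.resize(c['p'][v0:v1,u0:u1],None,fx=5.5,fy=5.5,interpolation=cv2.INTER_CUBIC);cv2.imwrite(f"pics/c_{n}.png",crop)
a=cv2.imread("pics/c_top.png");b=cv2.imread("pics/c_scene.png");w=max(a.shape[1],b.shape[1])
im=np.vstack([cv2.copyMakeBorder(x,0,0,0,w-x.shape[1],0) for x in(a,b)]);im=cv2.resize(im,None,fx=.85,fy=.85);print(im.shape);cv2.imwrite("pics/c1.png",im[:600])
E
```

```text
top 796 ((470.73577880859375, 381.73602294921875), (70.31653594970703, 151.12562561035156), 6.605876445770264) [0.46354067 0.37103015 0.08652313]
hi 102 [0.46933933 0.36617917 0.16061682] [0.49027276 0.39930449 0.19422257] [0.47936729 0.380834   0.18494301]
frame px [[265.58585  84.25455]
 [358.22433  67.57962]
 [379.92752 188.15305]
 [287.28903 204.82797]] z44 [[ 1.049   0.1912  0.044 ]
 [ 1.1082 -0.1063  0.044 ]
 [ 0.7138 -0.1755  0.044 ]
 [ 0.6574  0.115   0.044 ]]
frame z pct [0.03849579 0.04279804 0.04525192 0.04766369 0.05108845]
board [[254.43959   74.15773 ]
 [365.28186   54.597336]
 [399.01678  245.76173 ]
 [288.1745   265.32214 ]] [[ 1.0944  0.2311  0.018 ]
 [ 1.1654 -0.1318  0.018 ]
 [ 0.535  -0.2391  0.018 ]
 [ 0.4691  0.1104  0.018 ]]
scene 1078 ((470.66424560546875, 381.0706481933594), (74.1935806274414, 151.96258544921875), 5.879673480987549) [0.48258668 0.37368067 0.08468636]
hi 188 [0.46790746 0.36469913 0.16057907] [0.49098576 0.39884847 0.18877551] [0.48404592 0.37971791 0.18169004]
(585, 444, 3)
```

View pics/c1.png

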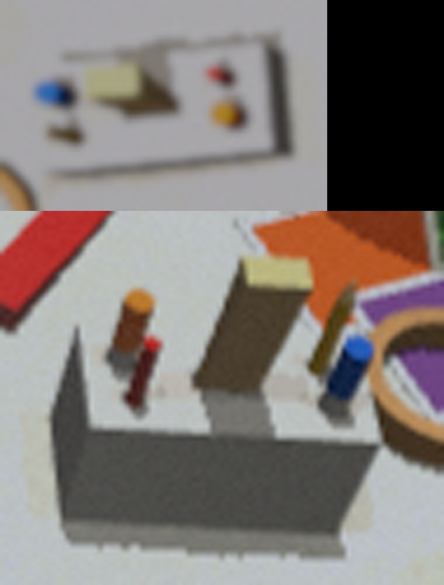

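The crops show the pale butt face of the wedge at about top (186,255) and scene (469,243). The blue marker, orange marker and pencils stand to either side of it. Next I'll triangulate the butt and work out which side is flat.

Run:
```python
from h import *
t=load("top0");s=load("scene0");cen=[];R=[]
for c,b in((t,(180,248,200,265)),(s,(462,236,488,252))):
    u0,v0,u1,v1=b
    hsv=cv2.cvtColor(c['p'],cv2.COLOR_BGR2HSV);m=cv2.inRange(hsv,(18,45,140),(38,255,255));k=np.zeros_like(m);k[v0:v1,u0:u1]=1;m*=k
    n,l,st,ce=cv2.connectedComponentsWithStats(m);i=1+st[1:,4].argmax();ys,xs=np.nonzero(l==i)
    pw=onplane(c,np.c_[xs,ys],.185);print(st[i],cv2.minAreaRect((pw[:,:2]*1000).astype(np.float32)),pw.mean(0))
    cen.append(c['xyz']);R.append(rays(c,ce[i])[0])
r1,r2=[r/np.linalg.norm(r) for r in R];a=np.linalg.lstsq(np.c_[r1,-r2],cen[1]-cen[0],rcond=None)[0]
p,q=cen[0]+a[0]*r1,cen[1]+a[1]*r2;print("tri",p,q,(p+q)/2)
P=cloud(s);Q=P[225:275,450:490].reshape(-1,3);B=np.array([.4707,.3815])
for yaw in(6.3,):
    a=np.radians(yaw);ex=np.array([np.cos(a),np.sin(a)]);ey=np.array([-ex[1],ex[0]])
    d=Q[:,:2]-B;X=d@ex;Y=d@ey
    k=(abs(X)<.025)&(abs(Y)<.013)&(Q[:,2]>.1)&(Q[:,2]<.178)
    x,z=X[k],Q[k,2]
    for _ in range(3):
        f=np.polyfit(z,x,1);r=x-np.polyval(f,z);g=abs(r)<2*r.std();x,z=x[g],z[g]
    print(k.sum(),"tilt deg of +x face",np.degrees(np.arctan(f[0])),"x at 85,185mm",np.polyval(f,[.085,.185]),r.std())
for c in(t,s): # block yaw from top-plane points
    P=cloud(c)
```

```text
[184 254  10   7  57] ((479.53302001953125, 382.8306579589844), (15.371167182922363, 27.372859954833984), 10.17647933959961) [0.47943232 0.38261134 0.185     ]
[467 240  15   7  82] ((478.3344421386719, 381.7373352050781), (17.70529556274414, 31.485572814941406), 3.433650016784668) [0.47858329 0.38165208 0.185     ]
tri [0.47935603 0.38235272 0.18601777] [0.47932652 0.38143385 0.18578146] [0.47934127 0.38189328 0.18589961]
198 tilt deg of +x face 7.703585692994054 x at 85,185mm [0.00423298 0.01775988] 0.000970047905667303
```

Depth and triangulation agree: the butt is at (0.479, 0.382, 0.186). The world +x face tilts 7.7°, so it is the sloping side and the flat side faces world -x. Block yaw is about 6.3°. The press origin is about (0.698, -0.028) with yaw about 10.5°. Moving above the wedge.

>>> send_rows([
  [94, 0, 0, 0, -0.0983],
  [94, 0, 0, 0, -0.0983],
  [94, 0, 0, 0, -0.0983],
  [94, 0, 0, 0, -0.0983],
  [94, -0.0186, -0.0167, 0, 0],
  [94, -0.0186, -0.0167, 0, 0],
  [94, -0.0186, -0.0167, 0, 0],
  [94, -0.0186, -0.0167, 0, 0],
  [94, -0.0186, -0.0167, 0, 0],
  [94, -0.0186, -0.0167, 0, 0],
  [94, -0.0186, -0.0167, 0, 0],
  [94, -0.0186, -0.0167, 0, 0],
  [94, -0.0186, -0.0167, 0, 0],
  [94, -0.0186, -0.0167, 0, 0],
  [94, -0.0186, -0.0167, 0, 0],
  [94, -0.0186, -0.0167, 0, 0],
  [94, -0.0186, -0.0167, 0, 0],
  [94, -0.0186, -0.0167, 0, 0],
  [94, -0.0186, -0.0167, 0, 0],
])

```text
time_s: 1.68
position: [0.4798, 0.3809, 0.2361]
tcp_rot: [[-0.994, -0.11, -0.001], [-0.11, 0.994, -0.001], [0.001, -0.0, -1.0]]
force: [-0.5, 1.5, -0.3]
opening: 0.63
grasp_force: 0.0
```

>>> send_rows([
  [94, 0, 0, 0, 0],
  [94, 0, 0, 0, 0],
  [94, 0, 0, 0, 0],
])

```text
time_s: 1.93
position: [0.4785, 0.3819, 0.236]
tcp_rot: [[-0.994, -0.11, -0.002], [-0.11, 0.994, -0.0], [0.002, -0.0, -1.0]]
force: [0.5, -0.4, 0.2]
opening: 0.629
grasp_force: 0.0
```

Run:
```python
from h import *
s=read_state();R=s['tcp_rot'];p=s['position'];print(s['time_s'],p,np.degrees(np.arctan2(R[1,1],R[0,1]))-90,s['opening'],s['joint_positions'].round(1))
c=grab("wrist","w1");print(c['xyz'])
m=cv2.inRange(cv2.cvtColor(c['p'],cv2.COLOR_BGR2HSV),(18,45,120),(38,255,255))
n,l,st,ce=cv2.connectedComponentsWithStats(m)
print("expected px",proj(c,[.4793,.382,.185]))
for i in range(1,n):
    if st[i,4]>300:
        ys,xs=np.nonzero(l==i);w=onplane(c,np.c_[xs,ys],.185);print(st[i],cv2.minAreaRect((w[:,:2]*1000).astype(np.float32)))
print("err in tool axes",R.T@(np.array([.479,.382,.172])-p))
```

```text
1.9333 [0.4784691  0.38188045 0.23601913] 6.303135333607969 0.6286232610819367 [ 28.1  29.3  84.    0.   66.8 -68.2]
[0.40293365 0.373638   0.38515971]
expected px [[321.05865321 270.17015759]]
[   0  174   92  120 1634] ((477.0477294921875, 218.5369415283203), (73.2839126586914, 36.02696990966797), 10.95173168182373)
err in tool axes [-6.60095696e-04  6.54884262e-05  6.40180096e-02]
```

View pics/w1.png

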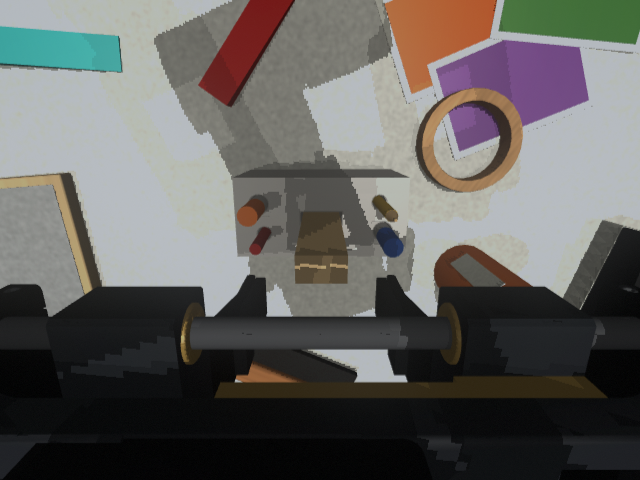

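The wrist view shows the wedge butt at (321,266), midway between the open fingers at x=265 and 376. The markers stand clear at (251,210) and (389,240). Descending and gripping.

>>> send_rows([
  [94, 0, 0, 0.016, 0],
  [94, 0, 0, 0.016, 0],
  [94, 0, 0, 0.016, 0],
  [94, 0, 0, 0.016, 0],
  [94, 0, 0, 0, 0],
  [94, 0, 0, 0, 0],
  [255, 0, 0, 0, 0],
  [255, 0, 0, 0, 0],
  [255, 0, 0, 0, 0],
  [255, 0, 0, 0, 0],
  [255, 0, 0, 0, 0],
  [255, 0, 0, 0, 0],
  [255, 0, 0, 0, 0],
  [255, 0, 0, 0, 0],
])

```text
time_s: 3.15
position: [0.4797, 0.3821, 0.1732]
tcp_rot: [[-0.994, -0.11, 0.001], [-0.11, 0.994, 0.001], [-0.001, 0.001, -1.0]]
force: [-0.3, -0.0, 4.3]
opening: 0.365
grasp_force: 30.0
```

>>> send_rows([
  [255, 0, 0, -0.005, 0],
  [255, 0, 0, -0.01, 0],
  [255, 0, 0, -0.015, 0],
  [255, 0, 0, -0.015, 0],
  [255, 0, 0, -0.015, 0],
  [255, 0, 0, -0.015, 0],
  [255, 0, 0, -0.015, 0],
  [255, 0, 0, -0.015, 0],
  [255, 0, 0, -0.01, 0],
  [255, 0, 0, -0.005, 0],
  [255, 0, 0, 0, 0],
  [255, 0, 0, 0, 0],
])

```text
time_s: 4.15
position: [0.4789, 0.3817, 0.2923]
tcp_rot: [[-0.994, -0.11, -0.001], [-0.11, 0.994, -0.0], [0.001, -0.0, -1.0]]
force: [0.7, 0.1, -0.5]
opening: 0.367
grasp_force: 30.0
```

Run:
```python
from h import *
s=read_state();R=s['tcp_rot'];p=s['position'];print(s['time_s'],p,s['opening'],s['grasp_force'],s['joint_positions'].round(1))
c=grab("scene","s1");P=cloud(c);ex=np.array([np.cos(.11),np.sin(.11)])
u,v=proj(c,p-[0,0,.09])[0].astype(int);Q=P[v-60:v+60,u-40:u+40].reshape(-1,3)
d=Q[:,:2]-p[:2];X=d@ex;Y=d@[-ex[1],ex[0]];z=Q[:,2]-p[2]
k=(abs(X)<.03)&(abs(Y)<.013)&(z<-.03)&(z>-.18)
print(k.sum(),"lowest",np.sort(z[k])[:5], "Y range",Y[(abs(X)<.03)&(abs(Y)<.03)&(z<-.03)&(z>-.15)].min())
x,z=X[k],z[k]
for _ in range(3):
    f=np.polyfit(z,x,1);r=x-np.polyval(f,z);g=abs(r)<2*r.std();x,z=x[g],z[g]
print("tilt",np.degrees(np.arctan(f[0])),np.polyval(f,[0,-.1,-.155]))
cv2.imwrite("pics/s1c.png",cv2.resize(c['p'][v-100:v+80,u-100:u+100],None,fx=3,fy=3))
```

```text
4.15 [0.4789265  0.38171727 0.2922548 ] 0.36713650532469994 29.9998909374699 [ 28.1  26.   80.1  -0.   73.9 -68.2]
377 lowest [-0.16117356 -0.16088378 -0.1587879  -0.15840626 -0.15790885] Y range -0.017049901111617603
tilt 7.612057908317889 [ 0.00697735 -0.00638692 -0.01373727]
```

View pics/s1c.png

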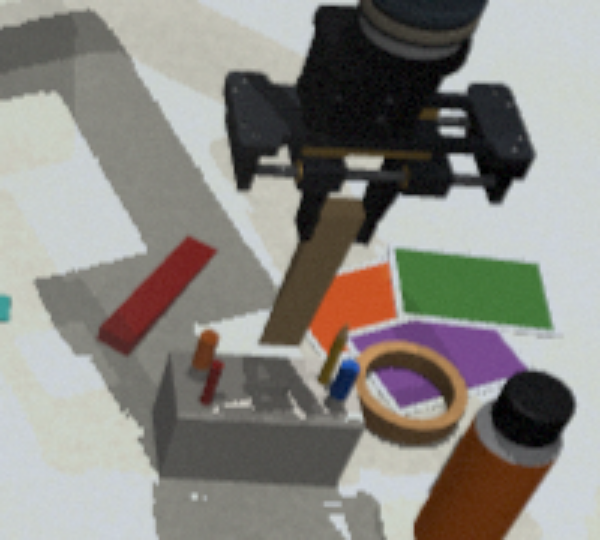

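The wedge is held, with its tip about 157 mm below the TCP and its flat side to world -x. I can't tilt the tool, so I'll pivot the wedge in the pads against the fixed block's top edge: go past its +x face, lower, then draw back.

>>> send_rows([
  [255, -0.015, 0, 0, 0],
  [255, -0.015, 0, 0, 0],
  [255, -0.015, 0, 0, 0],
  [255, -0.015, 0, 0, 0],
  [255, 0, 0, 0, 0],
  [255, 0, 0, 0.02, 0],
  [255, 0, 0, 0.02, 0],
  [255, 0, 0, 0.02, 0],
  [255, 0, 0, 0.02, 0],
  [255, 0, 0, 0.017, 0],
  [255, 0, 0, 0, 0],
  [255, 0.01, 0, 0, 0],
  [255, 0.008, 0, 0, 0],
  [255, 0.006, 0, 0, 0],
  [255, 0.006, 0, 0, 0],
  [255, 0.006, 0, 0, 0],
])

```text
time_s: 5.53
position: [0.5043, 0.385, 0.1974]
tcp_rot: [[-0.994, -0.111, 0.006], [-0.111, 0.994, 0.002], [-0.006, 0.001, -1.0]]
force: [3.1, 0.5, -0.8]
opening: 0.368
grasp_force: 30.0
```

>>> send_rows([
  [255, 0.006, 0, 0, 0],
  [255, 0.006, 0, 0, 0],
  [255, 0.006, 0, 0, 0],
  [255, 0.006, 0, 0, 0],
  [255, 0.006, 0, 0, 0],
  [255, 0.006, 0, 0, 0],
  [255, 0.006, 0, 0, 0],
  [255, 0.006, 0, 0, 0],
  [255, 0.006, 0, 0, 0],
  [255, 0.006, 0, 0, 0],
])

```text
time_s: 6.37
position: [0.4429, 0.3779, 0.1956]
tcp_rot: [[-0.994, -0.11, 0.0], [-0.11, 0.994, 0.0], [-0.0, 0.0, -1.0]]
force: [4.1, -0.2, -0.4]
opening: 0.362
grasp_force: 30.0
```

Run:
```python
from h import *
s=read_state();p=s['position'];print(s['time_s'],p,s['opening'],s['grasp_force'],s['force'])
c=grab("scene","s2");u,v=proj(c,p-[-.03,0,.06])[0].astype(int)
cv2.imwrite("pics/s2c.png",cv2.resize(c['p'][v-90:v+70,u-100:u+100],None,fx=3,fy=3))
```

```text
6.3667 [0.44293663 0.37791985 0.19562867] 0.36152096122860505 29.99979814980179 [ 4.07661495 -0.2173374  -0.35744389]
```

View pics/s2c.png

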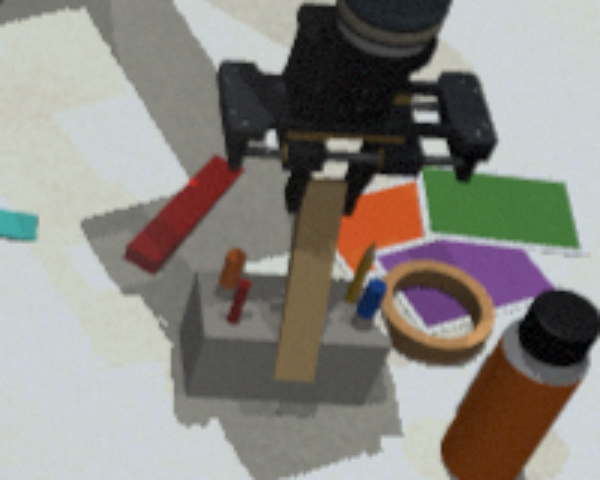

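The wedge has pivoted about 35° and lies over the block's top edge, tip at about (297,380) in the crop. The markers are undisturbed. Lifting, then measuring the tilt and travelling.

>>> send_rows([
  [255, 0, 0, -0.01, 0],
  [255, 0, 0, -0.02, 0],
  [255, 0, 0, -0.02, 0],
  [255, 0, 0, -0.02, 0],
  [255, 0, 0, -0.02, 0],
  [255, 0, 0, -0.01, -0.073],
  [255, 0, 0, 0, 0],
  [255, 0, 0, 0, 0],
])

```text
time_s: 7.08
position: [0.4423, 0.3777, 0.2958]
tcp_rot: [[-0.984, -0.181, -0.002], [-0.181, 0.984, -0.0], [0.002, -0.0, -1.0]]
force: [-0.4, -0.7, -0.2]
opening: 0.366
grasp_force: 30.0
```

```bash
cat > wt.py <<'E'
from h import *
def tilt(c,p,yaw):
    P=cloud(c).reshape(-1,3);ex=np.array([np.cos(yaw),np.sin(yaw)])
    d=P[:,:2]-p[:2];X=d@ex;Y=d@[-ex[1],ex[0]];z=P[:,2]-p[2]
    k=(X>.01)&(X<.17)&(abs(Y)<.013)&(z<-.005)&(z>-.17)&(P[:,2]>.026)
    x,y,z=X[k],Y[k],z[k];k=np.abs(z+0.0)<1
    for _ in range(6):
        v=cv2.fitLine(np.c_[x,z].astype(np.float32),cv2.DIST_HUBER,0,.01,.01).ravel();r=(x-v[2])*v[1]-(z-v[3])*v[0];g=abs(r)<max(2*r.std(),.002);x,z,y=x[g],z[g],y[g]
    i=np.argsort(np.hypot(x,z))[-5:]
    print(len(x),"slope face from vertical",np.degrees(np.arctan2(abs(v[0]),abs(v[1]))),"tip X,z",x[i].mean(),z[i].mean(),"res",r.std(),"Y",y.mean())
E
python3 - <<'E'
from wt import *
s=read_state();p=s['position'];R=s['tcp_rot'];yaw=np.arctan2(-R[1,0],-R[0,0]);print(s['time_s'],p,np.degrees(yaw),s['force'])
tilt(grab("scene","s3"),p,yaw);tilt(grab("top","t3"),p,yaw)
E
```

```text
7.0833 [0.44226736 0.3776712  0.29584194] 10.416872825021178 [-0.3742254  -0.66819569 -0.19710281]
619 slope face from vertical 27.284212 tip X,z 0.0805096138929253 -0.137338909522373 res 0.0012795200861239022 Y 3.4987666242294895e-06
43 slope face from vertical 27.927315 tip X,z 0.07984195885375367 -0.13320037356370779 res 0.0008695368239523681 Y -0.00036182666602694365
```

>>> send_rows([
  [255, -0.0029, -0.0247, 0, 0],
  [255, -0.0029, -0.0247, 0, 0],
  [255, -0.0029, -0.0247, 0, 0],
  [255, -0.0029, -0.0247, 0, 0],
  [255, -0.0029, -0.0247, 0, 0],
  [255, -0.0029, -0.0247, 0, 0],
  [255, -0.0029, -0.0247, 0, 0],
  [255, -0.0029, -0.0247, 0, 0],
  [255, -0.0029, -0.0247, 0, 0],
  [255, -0.0029, -0.0247, 0, 0],
  [255, -0.0029, -0.0247, 0, 0],
  [255, -0.0029, -0.0247, 0, 0],
  [255, -0.0029, -0.0247, 0, 0],
  [255, -0.0029, -0.0247, 0, 0],
  [255, -0.0029, -0.0247, 0, 0],
  [255, -0.0029, -0.0247, 0, 0],
  [255, -0.0029, -0.0247, 0, 0],
  [255, -0.0029, -0.0247, 0, 0],
])

```text
time_s: 8.68
position: [0.5749, -0.0505, 0.2939]
tcp_rot: [[-0.983, -0.181, -0.004], [-0.181, 0.983, 0.002], [0.004, 0.002, -1.0]]
force: [-0.3, 0.3, -0.9]
opening: 0.366
grasp_force: 30.0
```

>>> send_rows([
  [255, 0, 0, 0.02, 0],
  [255, 0, 0, 0.02, 0],
  [255, 0, 0, 0.02, 0],
  [255, 0, 0, 0.02, 0],
  [255, 0, 0, 0.02, 0],
  [255, 0, 0, 0.02, 0],
  [255, 0, 0, 0, 0],
  [255, 0, 0, 0, 0],
])

```text
time_s: 9.35
position: [0.5742, -0.0492, 0.1737]
tcp_rot: [[-0.983, -0.182, -0.006], [-0.182, 0.983, 0.002], [0.005, 0.003, -1.0]]
force: [-0.3, 0.2, -1.0]
opening: 0.366
grasp_force: 30.0
```

Run:
```python
from wt import *
s=read_state();p=s['position'];R=s['tcp_rot'];yaw=np.arctan2(-R[1,0],-R[0,0]);print(s['time_s'],p,np.degrees(yaw),s['force'])
ex=np.array([np.cos(np.radians(10.5)),np.sin(np.radians(10.5))]);d=p[:2]-[.698,-.028];print("TCP in press",d@ex,d@[-ex[1],ex[0]])
c=grab("scene","s4");tilt(c,p,yaw)
# rail front face/top edge along rail from scene+top depth
for n,c in(("scene",c),("top",load("top0"))):
    P=cloud(c).reshape(-1,3);d=P[:,:2]-[.698,-.028];X=d@ex;Y=d@[-ex[1],ex[0]]
    for lo,hi in((-.13,-.05),(.05,.13)):
        k=(Y>lo)&(Y<hi)&(P[:,2]>.036)&(P[:,2]<.055)&(X<.03)&(X>-.04);print(n,"rail top front X",np.percentile(X[k],[2,10]),np.median(P[k,2]))
    k=(P[:,2]>.036)&(P[:,2]<.055)&(X<.012)&(X>-.02)&(abs(Y)<.2);print("rail Y ext",np.percentile(Y[k],[1,99]))
    k=(abs(Y)<.15)&(X>-.18)&(X<-.16);print("board z",np.median(P[k,2]))
```

```text
9.35 [ 0.57421557 -0.04918904  0.173663  ] 10.466122551810981 [-0.32543989  0.21029555 -0.97749024]
TCP in press -0.12557304008858536 0.0017236927680971126
571 slope face from vertical 26.615128 tip X,z 0.07946596907622534 -0.13690960841508792 res 0.0014401675707731109 Y -5.26621718171392e-06
scene rail top front X [-0.01082915 -0.00697911] 0.04296285450606874
scene rail top front X [-0.01209486 -0.00773112] 0.043094791105460994
rail Y ext [-0.1469397   0.14663216]
board z 0.02202374714200539
top rail top front X [-0.01046902 -0.00845941] 0.045082796400895186
top rail top front X [-0.01153278 -0.00983448] 0.04543273032911688
rail Y ext [-0.14627291  0.14713232]
board z 0.019852353018563917
```

The rail and board agree with the pose estimate to within 2 mm. Now touching the tip down at press x ≈ -0.046 and swinging the tool in an arc about it.

>>> send_rows([
  [255, 0, 0, 0.01, 0],
  [255, 0, 0, 0.01, 0],
  [255, 0.0055, 0, 0.0036, 0],
  [255, 0.0055, 0, 0.0036, 0],
  [255, 0.0054, 0, 0.0042, 0],
  [255, 0.0054, 0, 0.0042, 0],
  [255, 0.0051, 0, 0.0047, 0],
  [255, 0.0051, 0, 0.0047, 0],
  [255, 0.0047, 0, 0.0051, 0],
  [255, 0.0047, 0, 0.0051, 0],
  [255, 0, 0, 0, 0],
])

```text
time_s: 10.32
position: [0.5333, -0.0571, 0.1191]
tcp_rot: [[-0.983, -0.182, -0.003], [-0.182, 0.983, 0.001], [0.003, 0.001, -1.0]]
force: [0.7, -1.0, 1.8]
opening: 0.364
grasp_force: 30.0
```

Run:
```python
from wt import *
s=read_state();p=s['position'];R=s['tcp_rot'];yaw=np.arctan2(-R[1,0],-R[0,0]);print(s['time_s'],p,np.degrees(yaw),s['force'])
ex=np.array([np.cos(np.radians(10.5)),np.sin(np.radians(10.5))]);d=p[:2]-[.698,-.028];print("TCP in press",d@ex,d@[-ex[1],ex[0]])
tilt(grab("scene","s5"),p,yaw)
```

```text
10.3167 [ 0.53329221 -0.05709361  0.11913836] 10.478598993028669 [ 0.71755355 -1.00657043  1.77790266]
TCP in press -0.16725163532786577 0.0014091753879135818
526 slope face from vertical 48.155857 tip X,z 0.11718830428931157 -0.09212701655317498 res 0.001639524880694816 Y 0.0007289556162524861
```

Pivoting as planned: the flat side is now about 54° from vertical. Continuing to 80°, then releasing.

>>> send_rows([
  [255, 0.0042, 0, 0.0055, 0],
  [255, 0.0042, 0, 0.0055, 0],
  [255, 0.0037, 0, 0.0058, 0],
  [255, 0.0037, 0, 0.0058, 0],
  [255, 0.0032, 0, 0.0061, 0],
  [255, 0.0032, 0, 0.0061, 0],
  [255, 0.0026, 0, 0.0064, 0],
  [255, 0.0026, 0, 0.0064, 0],
  [255, 0.0021, 0, 0.0066, 0],
  [255, 0.0021, 0, 0.0066, 0],
  [255, 0.0015, 0, 0.0067, 0],
  [255, 0.0015, 0, 0.0067, 0],
  [255, 0, 0, 0, 0],
  [255, 0, 0, 0, 0],
])

```text
time_s: 11.53
position: [0.5009, -0.0634, 0.0455]
tcp_rot: [[-0.983, -0.182, -0.001], [-0.182, 0.983, 0.0], [0.001, 0.001, -1.0]]
force: [-0.7, -1.0, -0.9]
opening: 0.363
grasp_force: 30.0
```

>>> send_rows([
  [120, 0, 0, 0, 0],
  [120, 0, 0, 0, 0],
  [120, 0, 0, 0, 0],
  [120, 0, 0, 0, 0],
  [120, 0, 0, 0, 0],
  [120, 0, 0, 0, 0],
  [120, 0, 0, 0, 0],
])

```text
time_s: 12.12
position: [0.5012, -0.0635, 0.0463]
tcp_rot: [[-0.983, -0.182, 0.0], [-0.182, 0.983, -0.0], [-0.0, -0.0, -1.0]]
force: [0.1, -0.3, 0.5]
opening: 0.527
grasp_force: 0.0
```

Run:
```python
from wt import *
s=read_state();p=s['position'];print(s['time_s'],p,s['force'],s['opening'])
ex=np.array([np.cos(np.radians(10.5)),np.sin(np.radians(10.5))]);d=p[:2]-[.698,-.028];print("TCP in press",d@ex,d@[-ex[1],ex[0]])
c=grab("scene","s6");cv2.imwrite("pics/s6c.png",cv2.resize(c['p'][200:350,200:400],None,fx=3.5,fy=3.5))
```

```text
12.1167 [ 0.50123476 -0.06353508  0.0462568 ] [ 0.12641151 -0.2869863   0.52290171] 0.5274132266423547
TCP in press -0.19994614024561924 0.0009175743275658538
```

View pics/s6c.png

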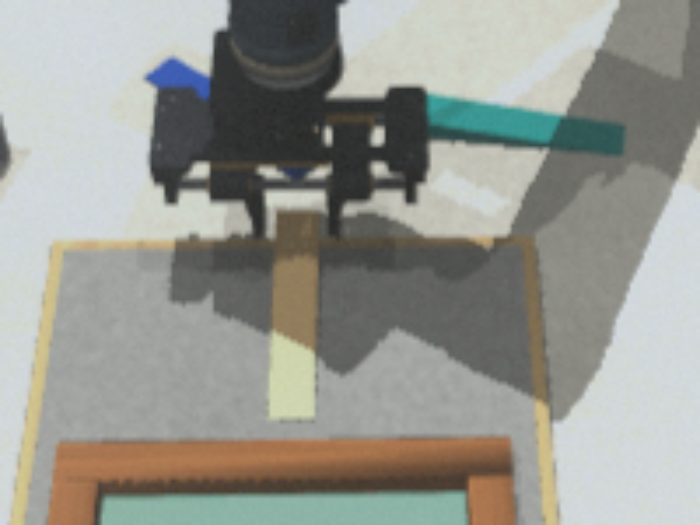

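The wedge lies flat, thin end at crop (292,418), about scene (283,319), short of the rail and roughly square to it. Measuring it before regripping.

```bash
cat > tip.py <<'E'
from h import *
ex=np.array([np.cos(np.radians(10.5)),np.sin(np.radians(10.5))]);ey=np.array([-ex[1],ex[0]]);O=np.array([.698,-.028])
def press(P): d=np.atleast_2d(P)[:,:2]-O;return np.c_[d@ex,d@ey]
def tip(c):
    hsv=cv2.cvtColor(c['p'],cv2.COLOR_BGR2HSV)
    m=cv2.inRange(hsv,(14,60,50),(40,255,255));v,u=np.nonzero(m)
    q=press(onplane(c,np.c_[u,v],.020));k=(abs(q[:,1])<.04)&(q[:,0]>-.19)&(q[:,0]<.04);q=q[k]
    print("n",len(q),"tip x",np.percentile(q[:,0],[98,99.5,100]))
    xs=np.arange(-.16,q[:,0].max()-.012,.01);e=[]
    for x in xs:
        y=q[abs(q[:,0]-x)<.006,1]
        if len(y)>5:e.append((x,(y.min()+y.max())/2,y.max()-y.min()))
    e=np.array(e);f=np.polyfit(e[:,0],e[:,1],1);print("yaw deg",np.degrees(np.arctan(f[0])),"y at tip",np.polyval(f,q[:,0].max()),"width",np.median(e[:,2]))
if __name__=="__main__": tip(load("s6"))
E
python3 tip.py
```

```text
n 442 tip x [0.01203362 0.01399338 0.01407111]
yaw deg -0.23834399605270196 y at tip 0.0015896919762532595 width 0.030662630965161832
```

>>> send_rows([
  [120, -0.01, 0, 0, 0],
  [120, -0.01, 0, 0, 0],
  [120, 0, 0, 0.006, 0],
  [120, 0, 0, 0.006, 0],
  [120, 0, 0, 0, 0],
  [120, 0, 0, 0, 0],
  [255, 0, 0, 0, 0],
  [255, 0, 0, 0, 0],
  [255, 0, 0, 0, 0],
  [255, 0, 0, 0, 0],
  [255, 0, 0, 0, 0],
  [255, 0, 0, 0, 0],
])

```text
time_s: 13.17
position: [0.5207, -0.0599, 0.0343]
tcp_rot: [[-0.983, -0.182, -0.0], [-0.182, 0.983, -0.0], [0.0, -0.0, -1.0]]
force: [0.3, -0.6, 0.6]
opening: 0.364
grasp_force: 30.0
```

Run:
```python
from tip import *
s=read_state();print(s['time_s'],s['position'],s['force'],s['opening'],s['grasp_force'],"TCP press",press(s['position']))
print("tip px",press(onplane(load("s6"),[283.4,319.4],.0195)))
c=grab("scene","s7")
for n in("s6","s7"):
    c=load(n);col=c['p'][300:335,283].astype(int);print(n,[tuple(x) for x in col[8:30]])
    for v in(317,319,321,330):print(v,press(onplane(c,[283,v],.0195)))
```

```text
13.1667 [ 0.5207316  -0.05991084  0.0342555 ] [ 0.26075208 -0.59235791  0.63836303] 0.36412337477131135 29.99993920326233 TCP press [[-0.18011532  0.00092811]]
tip px [[-0.04190174  0.00287264]]
s6 [(np.int64(175), np.int64(214), np.int64(208)), (np.int64(176), np.int64(213), np.int64(207)), (np.int64(175), np.int64(213), np.int64(207)), (np.int64(173), np.int64(212), np.int64(205)), (np.int64(177), np.int64(215), np.int64(207)), (np.int64(175), np.int64(214), np.int64(207)), (np.int64(177), np.int64(214), np.int64(210)), (np.int64(174), np.int64(212), np.int64(206)), (np.int64(175), np.int64(213), np.int64(206)), (np.int64(176), np.int64(213), np.int64(206)), (np.int64(178), np.int64(215), np.int64(208)), (np.int64(159), np.int64(183), np.int64(180)), (np.int64(146), np.int64(153), np.int64(151)), (np.int64(158), np.int64(162), np.int64(160)), (np.int64(158), np.int64(162), np.int64(160)), (np.int64(158), np.int64(160), np.int64(160)), (np.int64(160), np.int64(164), np.int64(162)), (np.int64(130), np.int64(145), np.int64(168)), (np.int64(76), np.int64(118), np.int64(171)), (np.int64
[... 718 characters left out ...]
int64(207)), (np.int64(177), np.int64(213), np.int64(207)), (np.int64(160), np.int64(185), np.int64(181)), (np.int64(146), np.int64(152), np.int64(149)), (np.int64(159), np.int64(163), np.int64(159)), (np.int64(158), np.int64(161), np.int64(159)), (np.int64(158), np.int64(161), np.int64(159)), (np.int64(160), np.int64(164), np.int64(161)), (np.int64(130), np.int64(145), np.int64(168)), (np.int64(80), np.int64(120), np.int64(173)), (np.int64(76), np.int64(114), np.int64(168)), (np.int64(77), np.int64(116), np.int64(170)), (np.int64(73), np.int64(113), np.int64(167))]
317 [[-0.04862695  0.00168316]]
319 [[-0.0430237   0.00187606]]
321 [[-0.03745548  0.00206776]]
330 [[-0.01282307  0.00291579]]
```

Tip at press x ≈ -0.042 and yaw within 1°, gripped at 30 N. A 5 mm lift needs the tip at about +0.035, so the push is about 77 mm.

>>> send_rows([
  [255, -0.005, 0, 0, 0],
  [255, -0.007, 0, 0, 0],
  [255, -0.007, 0, 0, 0],
  [255, -0.007, 0, 0, 0],
  [255, -0.007, 0, 0, 0],
  [255, -0.007, 0, 0, 0],
  [255, -0.005, 0, 0, 0],
  [255, -0.005, 0, 0, 0],
  [255, -0.005, 0, 0, 0],
  [255, -0.005, 0, 0, 0],
  [255, 0, 0, 0, 0],
  [255, 0, 0, 0, 0],
])

```text
time_s: 14.22
position: [0.5705, -0.0479, 0.0338]
tcp_rot: [[-0.983, -0.185, -0.021], [-0.185, 0.983, 0.002], [0.021, 0.006, -1.0]]
force: [-16.3, -3.9, 15.6]
opening: 0.364
grasp_force: 30.0
```

>>> send_rows([
  [255, -0.003, 0, 0, 0],
  [255, -0.003, 0, 0, 0],
  [255, -0.003, 0, 0, 0],
  [255, -0.003, 0, 0, 0],
  [255, -0.003, 0, 0, 0],
  [255, -0.003, 0, 0, 0],
  [255, 0, 0, 0, 0],
  [255, 0, 0, 0, 0],
  [255, 0, 0, 0, 0],
])

```text
time_s: 14.97
position: [0.587, -0.0443, 0.0338]
tcp_rot: [[-0.982, -0.185, -0.024], [-0.185, 0.983, 0.003], [0.023, 0.007, -1.0]]
force: [-20.2, -3.4, 17.4]
opening: 0.365
grasp_force: 30.0
```

Run:
```python
from tip import *
s=read_state();print(s['time_s'],s['position'],s['force'],s['opening'],s['grasp_force'],"TCP press",press(s['position']))
c=grab("scene","s8");t=grab("top","t8")
def med(c,n):
    P=cloud(c);q=press(P.reshape(-1,3)).reshape(480,640,2)
    k=(q[...,0]>-.004)&(q[...,0]<.01)&(abs(q[...,1])<.13)&(P[...,2]>.03);print(n,k.sum(),np.mean(P[...,2][k]))
    return P
a=load("s7");A=med(a,"s7");B=med(c,"s8");med(load("top0"),"t0");med(t,"t8")
q=press(A.reshape(-1,3)).reshape(480,640,2)
hsv=cv2.cvtColor(c['p'],cv2.COLOR_BGR2HSV)
for n,cc in(("s7",a),("s8",c)):
    col=cc['p'][300:345,240:330].astype(int);print(n,"rail top edge shift ref", [int(x) for x in cc['p'][318:345,250,0]])
cv2.imwrite("pics/s8c.png",cv2.resize(c['p'][200:350,200:400],None,fx=3.5,fy=3.5))
```

```text
14.9667 [ 0.58697871 -0.04425958  0.03377053] [-20.15398105  -3.44054529  17.37064798] 0.3646116123551635 30.01305252313614 TCP press [[-0.11212531  0.00424471]]
s7 598 0.043419983221619406
s8 607 0.047086203287315054
t0 360 0.04556304379999175
t8 313 0.04917269005708446
s7 rail top edge shift ref [157, 162, 153, 152, 155, 156, 159, 137, 96, 81, 80, 78, 80, 85, 80, 77, 76, 76, 68, 54, 56, 55, 56, 113, 160, 163, 168]
s8 rail top edge shift ref [158, 162, 155, 154, 156, 158, 136, 88, 79, 77, 76, 79, 83, 80, 78, 78, 76, 73, 61, 51, 55, 53, 91, 145, 169, 168, 171]
```

View pics/s8c.png

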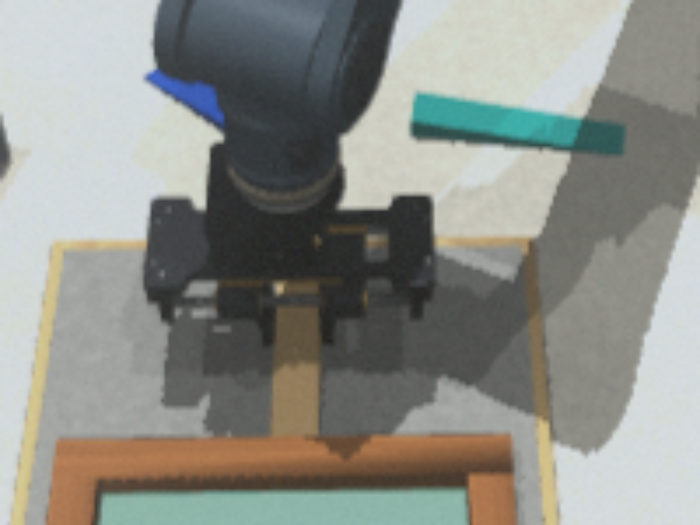

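The wedge is centred under the rail, entering it at crop (296,435), and both cameras show about 3.7 mm of lift. Pushing 12 mm further.

>>> send_rows([
  [255, -0.003, 0, 0, 0],
  [255, -0.003, 0, 0, 0],
  [255, -0.003, 0, 0, 0],
  [255, -0.003, 0, 0, 0],
  [255, 0, 0, 0, 0],
  [255, 0, 0, 0, 0],
  [255, 0, 0, 0, 0],
  [255, 0, 0, 0, 0],
  [255, 0, 0, 0, 0],
  [255, 0, 0, 0, 0],
])

```text
time_s: 15.9
position: [0.5989, -0.0421, 0.0338]
tcp_rot: [[-0.982, -0.185, -0.024], [-0.185, 0.983, 0.003], [0.023, 0.007, -1.0]]
force: [-19.5, -2.9, 16.3]
opening: 0.364
grasp_force: 30.0
```

Run:
```python
from tip import *
s=read_state();print(s['time_s'],s['position'],s['tcp_rot'][:,2],s['force'],s['grasp_force'],"TCP press",press(s['position']))
c=grab("scene","s9");t=grab("top","t9")
for n in("s7","s9","top0","t9"):
    P=cloud(load(n));q=press(P.reshape(-1,3)).reshape(480,640,2)
    k=(q[...,0]>-.004)&(q[...,0]<.01)&(abs(q[...,1])<.13)&(P[...,2]>.03);print(n,k.sum(),np.mean(P[...,2][k]))
P=cloud(c).reshape(-1,3);q=press(P)
for x in(-.09,-.07,-.05,-.03):
    k=(abs(q[:,0]-x)<.008)&(abs(q[:,1]-.003)<.01);print("slope z",x,k.sum(),np.median(P[k,2])-.018)
```

```text
15.9 [ 0.59890079 -0.04214625  0.03379107] [-0.02398721  0.00265211 -0.99970875] [-19.52528208  -2.88529239  16.28943015] 30.008811056613922 TCP press [[-0.10001774  0.00415002]]
s7 598 0.043419983221619406
s9 604 0.04856565487819525
top0 360 0.04556304379999175
t9 264 0.05095647560608064
slope z -0.09 119 0.34235375798511847
slope z -0.07 386 0.17978921744418705
slope z -0.05 232 0.3021200778141912
slope z -0.03 41 0.00756238574414449
```

Both views now show 5.1–5.4 mm of lift, against 5.3 mm predicted from the push. The wedge is gripped and the arm is at rest, so I'm handing in.

```bash
python3 -c "
from rig import *
print(hand_in())"
```

```text
the job is handed in; nothing more can be done
None
```

The job is handed in at about 16 s: the wedge is flat under the middle of the rail, still gripped at 30 N, with the rail about 5 mm clear of the board by both cameras; `hand_in()` returned no verdict, and I didn't re-measure the bystanders at the end.

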